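# Clamp the flange with the bayonet ring

## Robot

A 6-joint arm with a two-finger parallel gripper is mounted at the origin on a cart in front of the work surface, level with it; the furniture and walls round the work are solid. World frame = base frame: x ahead of the robot, y to its left, z up, the work surface at z = 0. Lengths are in m, angles in degrees, forces in N, time in s.
With the tool pointing down it reaches from about 0.4 to 0.825 m from the base axis. Payload 7 kg.
Tool frame: the origin (TCP) lies at the very end of the fingers, on their centre line; the grasp point (between the pads) lies 19 mm behind it; z points along the fingers, y is the line along which they close (so a half turn about z gives the same grasp; the last joint's range is limited). The gripper opens to 88 mm and grips with 3 to 60 N. Pads are 19 mm wide; open, the fingers measure 130 mm over their backs; the gripper's body (78 mm by 193 mm) begins 47 mm behind the grasp point.
Start: joints at [-47.378, 20.546, 0.682, 0, -70.136, -16.507], TCP at [0.297, -0.606, 0.227] pointing down, gripper open.
Joint ranges: [-176.03, 176.03], [-82.01, 121.73], [-58.28, 71.71], [-173.87, 95.51], [-174.79, -0.11], [-173.66, 173.66]. Speed limits (degrees/s): [136.94, 136.94, 172.46, 180, 180, 180].

## Interface

Orientations are given as [roll, pitch, yaw] about the fixed x, y, z axes, in that order (R = Rz(yaw) Ry(pitch) Rx(roll)).
In Python, from plant import get_obs, snapshot, camera_params, close_job, boxes_of, cut_out, landmark_of gives the robot as it stands.
- The arm moves only by the shell command python3 -m inch 'ROWS' [OPENING]. ROWS is text: rows parted by semicolons, each of 6 numbers parted by spaces: the shift along the tool's x, y, z in units of 30 cm (1.0 is 30 cm), then the turn, a rotation vector about the tool's x, y, z in units of pi rad (1.0 is pi rad). A call has 1 to 10 rows; each row is the pose to reach, as a shift and turn from the pose commanded when the call began, along the tool's axes at that moment, turning the shorter way round; what a row does not reach only later rows make up. A row lasts 1/12 s, in which the tool goes at most 41.7 mm and 7.16 degrees, less where a joint would pass 70% of its speed; a pose out of reach is approached as far as the arm can. A call with a number of a shift or a turn outside -1 to 1 is refused whole. A call with a gripper value outside its range is refused whole. OPENING is the closure, from -1 (fully open) to 1 (shut), set as the call begins (- or left out, the last holds). The fingers move at their own pace and stop on an object; the grip force is fixed at half the most. Time passes only in rows, so rows that repeat a pose let the fingers close. It gives the time, the measured TCP pose, the force, the opening and the grip force at its end, in the units of the state.
- get_obs(): the state, without advancing time (a new reading comes with each control period).
- snapshot(name): name is "scene" or "top" or "wrist"; returns the picture (420x560x3 uint8, red, green, blue); there is no depth.
- camera_params(name): a dict with "mtx" (3x3 intrinsics, pixels), "rvec" (rotation vector, rad) and "tvec" (3), from world to camera coordinates, as OpenCV has them. Camera axes: x right, y down, z forward; pixel columns grow to the right and rows downward; lengths in m; the calibration is good to about 2 mm. A picture is of the moment at which its call begins: read the wrist's pose just before it. camera_params takes no time and is no camera call; for the wrist camera it gives the pose at the moment of the call.
- close_job(): hands the job in; it is judged then, once.
Trained networks look in the newest picture that a camera, given by its name, has taken for a name from the list of things; names that differ only in an ending like _2 or _b are one class to them, and where a whole thing is asked for, a point or a joint stands for the part that bears it (a point fixed in the world has none). Each returns a list of dicts, best first, with "p" (0 to 1); they miss things now and then, are a little off and sometimes report something else, mostly with a low value. They report only what shows in the picture. A call takes as long as a camera call. They do not tell look-alikes from the thing itself.
- boxes_of(camera, thing): "rect" ([left, top, width, height] in pixels, round what is visible of it).
- cut_out(camera, thing): "pixels" (420x560 bool, what is visible of it) and "rect" ([left, top, width, height] in pixels, round what is visible of it).
- landmark_of(camera, thing): "uv" ([column, row] in pixels: a listed point, or the origin of a listed thing).
The state is a dict: "clock": time; "joint_pos": joint angles; "qvel": joint speeds; "tau": joint torques, N m; "tool_pos": TCP position; "orientation": TCP orientation; "force": force on the tool from outside, world axes, zero at the start; "moment": the same for the moment, N m; "opening": finger opening in m; "gripper_force": force on a finger pad.
Only numpy, scipy, OpenCV 4.12 (cv2) and the standard library are available. Lean on these libraries where they do the work, as an engineer would, in place of code of your own. Each camera call takes 0.05 s, during which the arm holds its last target. There are 200 camera calls.

## Task

Clamp the aluminium flange on its measuring fixture: slide the loose steel clamp ring, right way up, over the top of the post, swing its lever round until the ring drops past the three lugs onto the flange, then push the lever on clockwise (seen from above) as far as its stop, so that the ring holds the flange pressed down by itself. Leave the white reference sphere standing where it is.

Things in the scene. Friction and masses are not known exactly. Their poses are not given: they have to be found in the camera images.
- fixture: fixed round measuring fixture; origin on its axis at table level, z up, yaw without meaning. Steel foot 110 mm across, 14 mm high, then an aluminium column 84 mm across. The flange lies on it on a sprung brass seat, its upper face 63 mm above the table; out of it rises a fixed steel post on the axis
- post_top (a point): centre of the post's flat top, on the fixture's axis, 97 mm above the table. The post is 34 mm in diameter, plain from 74 to 85 mm height, above that tapered to 18 mm diameter at the top. A ring swung on the lugs may drop on one side first and hang askew: ease off or go on gently and it settles level; forced on, it can catch under one lug: swing it back
- lug_tops (a point): point on the post's axis at the height of the lug tops, 74 mm. Three equal lugs, 120 deg apart, each 43 deg wide, reach 22.5 mm out from the axis. Where they point differs every time and is NOT reported (this point's yaw is not theirs): look, or find out by swinging the ring. Their undersides are ramps that force a ring turned clockwise (from above) 2 mm down, up to a hard stop
- flange: loose turned aluminium ring, 84 mm across, 49 mm bore, 14 mm high, 0.25 kg, in place round the post on the sprung seat; origin at the centre of its underside (49 mm above the table while the seat is up), z up
- seat (a joint): how far the sprung seat under the flange is pressed down, m: 0 free (so stiff that ring and flange alone do not press it), 0.002 with about 15 N of spring force when the ring is locked, 0.005 at most
- clamp_ring: loose blackened steel ring, 62 mm outer diameter, 16 mm high, 0.2 to 0.3 kg, lying right way up on the table; origin at the centre of its underside, z up, x along its lever (10 mm wide, 4 to 12 mm above the underside). Grip it across its diameter at right angles to the lever. On the post it rests on the lug tops (underside at 74 mm) or, slots over lugs, drops 11 mm onto the flange (63 mm)
- ring_lip (a point): on the ring's axis, 6 mm above its underside: top of its inner lip with 36 mm bore (1 mm radial play on the post) and three slots, each 60 deg wide, centred 60, 180 and 300 deg from the lever, about 8 deg play to each side of the lugs. Above the lip the bore is 49 mm.
- lever_grip (a point): on the axis of the lever's upright orange grip, 84 mm from the ring's axis, 30 mm above its underside; the grip is 15 mm across and 13 to 43 mm above the underside. Ring down on the flange: pushed clockwise (yaw falling) it turns 0.65 to 1 rad to the hard stop, under 5 N sideways climbs the ramps; then the underside is at 61 mm and it stays so by itself. Counterclockwise: no lock
- reference_sphere: white ceramic ball on a black round foot, 52 mm across, 79 mm high, standing on the table behind the fixture; origin at the centre of its underside, z up
Not all that is in view belongs to the job. What is shaped like the flange but black or purple is not meant.

How it is judged:
By the outcome, as a careful person would: the job done as asked, in the order asked, and still so for the second after the job is handed in, with the robot touching nothing.
It also fails if it takes over 58 s, if anything falls off the work surface, if the arm or the gripper's body presses on something with over 40 N, if the wrist force passes 120 N, or if a joint passes its speed limit or range.

## Working session

There is one attempt and no reset: what is moved stays moved. The work goes in short steps, Python scripts to look and compute and a shell command to move; the robot and the scene stay as the last step left them, time stands still between calls to the robot, and variables do not carry over. Pictures are saved under pics/ and viewed, at most 11 in all, crops included, and the job is handed in when it is done.

```bash
mkdir -p pics; ls; cat > h.py <<'E'
import numpy as np, cv2
from scipy.spatial.transform import Rotation as R
from plant import *
def ray(cam,uv,P=None):
    P=P or camera_params(cam); Rm=cv2.Rodrigues(np.array(P["rvec"],float))[0]; t=np.array(P["tvec"],float).ravel()
    d=Rm.T@np.linalg.inv(np.array(P["mtx"]))@np.array([uv[0],uv[1],1.]); return -Rm.T@t,d
def at_z(cam,uv,z,P=None):
    c,d=ray(cam,uv,P); return c+d*(z-c[2])/d[2]
def proj(cam,X,P=None):
    P=P or camera_params(cam)
    return cv2.projectPoints(np.array(X,float).reshape(-1,1,3),np.array(P["rvec"],float),np.array(P["tvec"],float),np.array(P["mtx"],float),None)[0].reshape(-1,2)
def save(n,im,s=1): cv2.imwrite(f"pics/{n}.png",cv2.resize(im[:,:,::-1],None,fx=s,fy=s,interpolation=cv2.INTER_CUBIC))
def delta(pos,yaw):
    """row numbers for target TCP pos with tool down, given tool yaw (deg)"""
    o=get_obs(); Rt=R.from_euler('xyz',o['orientation'],degrees=True); 
    d=Rt.inv().apply(np.array(pos)-o['tool_pos'])/.3
    T=R.from_euler('xyz',[180,0,yaw],degrees=True); r=(Rt.inv()*T).as_rotvec()/np.pi
    return np.round(np.r_[d,r],4)
E
cat > a.py <<'E'
from h import *
o=get_obs(); print(o)
Z=dict(post_top=.097,lug_tops=.074,clamp_ring=0,ring_lip=.006,lever_grip=.03,reference_sphere=0,flange=.049,fixture=0)
for cam in("top","scene"):
    im=snapshot(cam); save(cam+"0",im)
    for n,z in Z.items():
        for r in landmark_of(cam,n)[:3]: print(cam,n,np.round(r['uv'],1),round(r['p'],2),at_z(cam,r['uv'],z).round(4))
im=np.vstack([cv2.imread("pics/top0.png"),cv2.imread("pics/scene0.png")])
cv2.imwrite("pics/both.png",cv2.resize(np.hstack([cv2.imread("pics/top0.png"),cv2.imread("pics/scene0.png")]),(800,300)))
E
python3 a.py
```

```text
pics
{'clock': 0.0, 'joint_pos': array([-4.73784591e+01,  2.05934600e+01,  6.33319417e-01, -1.82681258e-02,
       -7.01357783e+01, -1.65069235e+01]), 'qvel': array([-0.02469948,  0.01027165,  0.02520762, -0.0018088 ,  0.09525066,
       -0.07192126]), 'tau': array([-2.06936024e-04, -5.82725823e+01,  2.93055815e+01,  6.99714750e+00,
        6.93383030e-03, -1.37544289e-04]), 'tool_pos': array([ 0.29686454, -0.60567168,  0.22560221]), 'orientation': array([ 1.79903155e+02, -1.07907155e-02, -1.53891595e+02]), 'force': array([-1.22004776, -0.36946621,  0.11646489]), 'moment': array([0.0137623 , 0.00300919, 0.01391153]), 'gripper_force': 0.0, 'opening': 0.08775449695631715}
top post_top [240.3 237.5] 0.7 [ 0.487  -0.0141  0.097 ]
top lug_tops [241.3 238.2] 0.67 [ 0.488  -0.0144  0.074 ]
top clamp_ring [359.4 246.7] 0.57 [ 0.4797 -0.3108  0.    ]
top ring_lip [362.  242.7] 0.91 [ 0.4895 -0.3164  0.006 ]
top reference_sphere [188.8 173.7] 0.73 [0.6646 0.136  0.    ]
top flange [242.5 241.7] 0.76 [ 0.4823 -0.0154  0.049 ]
top flange [326.9 206.3] 0.66 [ 0.5742 -0.2224  0.049 ]
top flange [298.4 241.2] 0.62 [ 0.4858 -0.1523  0.049 ]
top fixture [247.2 243. ] 0.95 [ 0.4843 -0.0233  0.    ]
```

View pics/top0.png

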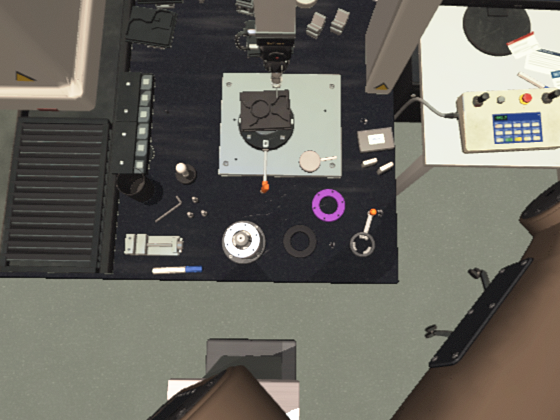

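View pics/scene0.png

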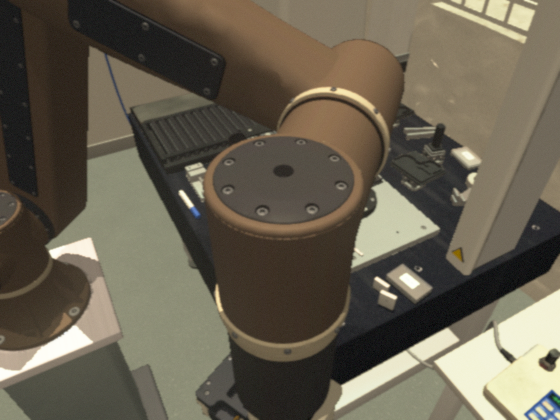

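```bash
cat > b.py <<'E'
from h import *
im=snapshot("top"); 
hsv=cv2.cvtColor(im,cv2.COLOR_RGB2HSV); m=cv2.inRange(hsv,(3,150,120),(20,255,255)); m[:,:340]=0;m[:195]=0;m[225:]=0;m[:,385:]=0
v,u=np.nonzero(m); g=at_z("top",[u.mean(),v.mean()],.03); c=at_z("top",[362.5,243],.008)
print(u.mean(),v.mean(),len(u),g,c,np.linalg.norm((g-c)[:2]),"lever yaw",np.degrees(np.arctan2(*(g-c)[[1,0]])))
cr=lambda x,y,w:cv2.resize(im[y-w:y+w,x-w:x+w],(400,400),interpolation=cv2.INTER_CUBIC)
save("crop1",np.hstack([cr(366,230,40),cr(242,240,30)]))
P=camera_params("wrist");o=get_obs();ca,d=ray("wrist",[280,210]);print("wristcam",ca-o['tool_pos'],d/np.linalg.norm(d),P["mtx"])
Rt=R.from_euler('xyz',o['orientation'],degrees=True);print(Rt.inv().apply(ca-o['tool_pos']),Rt.inv().apply(d))
E
python3 b.py
```

```text
372.8285714285714 211.5142857142857 35 [ 0.56644035 -0.34051444  0.03      ] [ 0.48851127 -0.31731844  0.008     ] 0.08130803629100561 lever yaw -16.575912510323136
wristcam [-0.06443081 -0.03204412  0.15761887] [ 0.22846919  0.1132601  -0.96694052] [[312.42355824   0.         279.68693517]
 [  0.         312.42355824 213.26771022]
 [  0.           0.           1.        ]]
[ 0.07195464 -0.0004178  -0.15762048] [-0.25499167  0.00116115  0.96699964]
```

View pics/crop1.png

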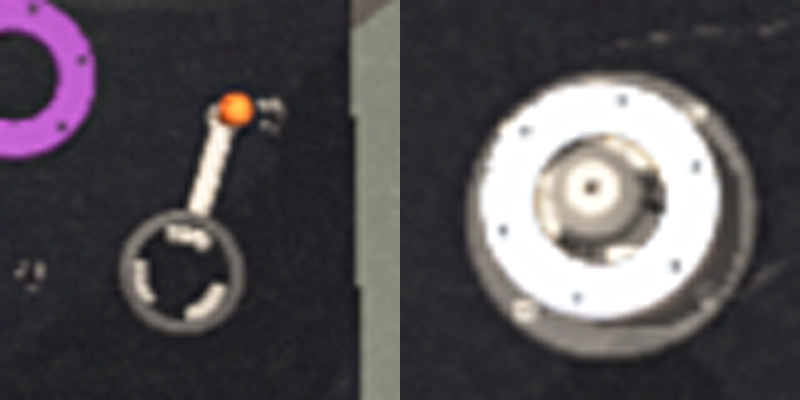

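The ring meant is at (362,243): three slots, lever to upper right with orange grip (373,211). The orange-tipped arm at (265,187) belongs to the plate device. The silver flange sits on its fixture at (242,241); the black one (299,241) and purple one (328,206) are decoys.

```bash
python3 -c "
from h import *
print(delta([.4885,-.317,.15],163.4))"
```

```text
[-0.997   0.5844  0.2552 -0.      0.      0.2373]
```

```bash
python3 -m inch '-0.5 0.29 0.05 0 0 0.12; -0.997 0.584 0.255 0 0 0.237; -0.997 0.584 0.255 0 0 0.237; -0.997 0.584 0.255 0 0 0.237; -0.997 0.584 0.255 0 0 0.237; -0.997 0.584 0.255 0 0 0.237; -0.997 0.584 0.255 0 0 0.237; -0.997 0.584 0.255 0 0 0.237; -0.997 0.584 0.255 0 0 0.237; -0.997 0.584 0.255 0 0 0.237' -1; cat > c.py <<'E'
from h import *
import sys
o=get_obs();print(o['clock'],o['tool_pos'],o['orientation'])
P=camera_params("wrist");im=snapshot("wrist");save(sys.argv[1],im)
for n,z in dict(clamp_ring=0,ring_lip=.006,lever_grip=.03).items():
    for r in landmark_of("wrist",n)[:2]: print(n,np.round(r['uv'],1),round(r['p'],2),at_z("wrist",r['uv'],z,P).round(4))
E
python3 c.py w1
```

```text
clock: 1.78
tool_pos: [0.4907, -0.3128, 0.1487]
orientation: [180.0, -0.1, 163.7]
force: [-0.6, -0.6, -0.6]
opening: 0.0877
gripper_force: 0.0
1.7833 [ 0.49070439 -0.31280154  0.14867791] [ 1.79958470e+02 -6.16883022e-02  1.63674044e+02]
clamp_ring [273.8 197.9] 0.61 [ 0.4855 -0.3181  0.    ]
```

View pics/w1.png

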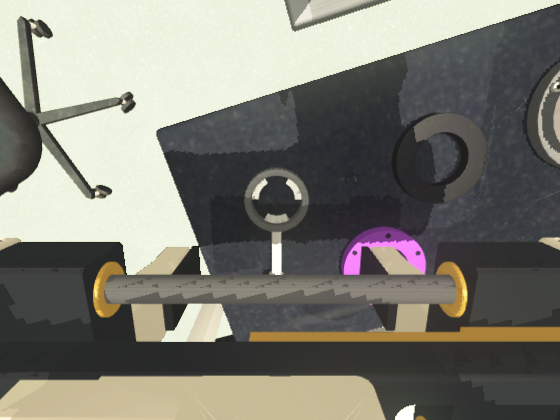

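```bash
cat > d.py <<'E'
from h import *
P=camera_params("wrist");im=snapshot("wrist");g=cv2.cvtColor(im,cv2.COLOR_RGB2GRAY)
r=cut_out("wrist","clamp_ring")
if r: print(r[0]['rect'],r[0]['p'])
m=r[0]['pixels'].astype(np.uint8)
v,u=np.nonzero(m); pts=[]
# lever columns below ring
L=[(np.mean(u[v==y]),y) for y in range(238,272) if (v==y).sum()>3]
la=at_z("wrist",L[0],.012,P);lb=at_z("wrist",L[-1],.012,P)
# outer contour of the ring, fit circle on z=.016
c=max(cv2.findContours(m,0,1)[0],key=len)[:,0]
c=c[c[:,1]<228]
X=np.array([at_z("wrist",q,.016,P)[:2] for q in c.astype(float)])
A=np.c_[2*X,np.ones(len(X))];s=np.linalg.lstsq(A,(X**2).sum(1),rcond=None)[0]
print("center",s[:2],"rad",np.sqrt(s[2]+s[0]**2+s[1]**2))
print("lever px",L[0],L[-1],"yaw",np.degrees(np.arctan2(lb[1]-la[1],lb[0]-la[0])),np.degrees(np.arctan2(lb[1]-s[1],lb[0]-s[0])))
ov=im.copy();ov[m>0]=ov[m>0]//2+np.array([0,127,0],np.uint8);save("ov",ov)
ym=163.4
print("hover/grasp",delta([s[0],s[1],.003],163.4))
E
python3 d.py
```

```text
[250.4, 169.4, 64.1, 104.7] 0.98
center [ 0.48482199 -0.3154526 ] rad 0.030833501900223798
lever px (np.float64(281.5), 238) (np.float64(281.0), 271) yaw -17.309320399787083 -16.803326881636544
hover/grasp [ 1.320e-02  5.300e-03  4.914e-01 -0.000e+00  2.000e-04 -1.000e-04]
```

```bash
python3 -c "
from h import *
im=snapshot('wrist');g=cv2.cvtColor(im,cv2.COLOR_RGB2GRAY)[155:245,230:325]
c=cv2.HoughCircles(g,cv2.HOUGH_GRADIENT,1.5,50,param1=120,param2=20,minRadius=28,maxRadius=36);print(c)
o=get_obs();print(o['tool_pos'],o['orientation'])
for q in ([277,199.5],c[0,0,:2]+[230,155] if c is not None else [277,199]):
  X=at_z('wrist',q,.016);print(q,X,delta([X[0],X[1],.003],163.1))
a=at_z('wrist',[277,240],.012);b=at_z('wrist',[277,270],.012);print(np.degrees(np.arctan2(*(b-a)[[1,0]])))
"
```

```text
[[[53.25 45.75 31.45]]]
[ 0.48807043 -0.31812972  0.15040139] [-1.79996530e+02  3.08007504e-02  1.63364274e+02]
[277, 199.5] [ 0.48241781 -0.31990547  0.016     ] [ 1.660e-02 -1.100e-02  4.913e-01 -0.000e+00  2.000e-04  1.500e-03]
[283.25 200.75] [ 0.4853134  -0.31452068  0.016     ] [ 1.250e-02  8.900e-03  4.913e-01 -0.000e+00  2.000e-04  1.500e-03]
-16.811927773924523
```

```bash
python3 -m inch '0.006 0.003 0.12 0 0 0.001; 0.011 0.006 0.26 0 0 0.001; 0.011 0.006 0.26 0 0 0.001; 0.011 0.006 0.26 0 0 0.001; 0.011 0.006 0.26 0 0 0.001; 0.011 0.006 0.26 0 0 0.001'; cat > e.py <<'E'
from h import *
im=snapshot('wrist');im=snapshot('wrist');save("w2",im);P=camera_params("wrist")
r=cut_out("wrist","clamp_ring");m=r[0]['pixels'].astype(np.uint8);print(r[0]['rect'],get_obs()['tool_pos'])
c=max(cv2.findContours(m,0,1)[0],key=len)[:,0].astype(float)
y0=r[0]['rect'][1];c=c[c[:,1]<y0+75]
X=np.array([at_z("wrist",q,.016,P)[:2] for q in c])
A=np.c_[2*X,np.ones(len(X))];s=np.linalg.lstsq(A,(X**2).sum(1),rcond=None)[0]
print("center",s[:2],"rad",np.sqrt(s[2]+s[0]**2+s[1]**2),delta([s[0],s[1],.003],163.1))
E
python3 e.py
```

```text
clock: 2.63
tool_pos: [0.4874, -0.3154, 0.0745]
orientation: [-180.0, 0.2, 163.3]
force: [0.5, -0.7, 0.4]
opening: 0.0878
gripper_force: 0.0
[237.9, 182.3, 84.3, 149.2] [ 0.48694669 -0.31489161  0.07395122]
center [ 0.48402191 -0.31510409] rad 0.03059375917363302 [ 0.0099 -0.0035  0.2365 -0.      0.001   0.001 ]
```

View pics/w2.png

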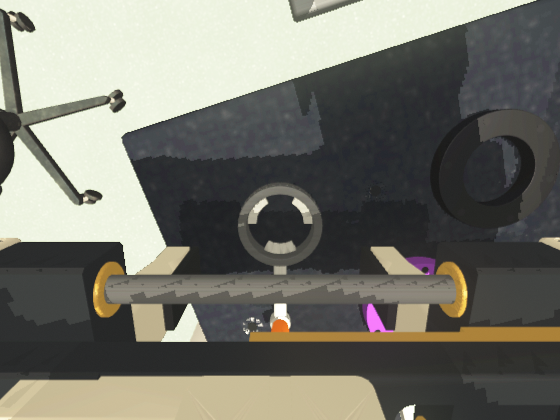

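```bash
python3 -m inch '0.009 -0.002 0.1 0 0 0; 0.009 -0.002 0.2 0 0 0.001; 0.009 -0.002 0.23 0 0 0.001; 0.009 -0.002 0.23 0 0 0.001; 0.009 -0.002 0.23 0 0 0.001; 0.009 -0.002 0.23 0 0 0.001'; python3 -m inch '0 0 0 0 0 0; 0 0 0 0 0 0; 0 0 0 0 0 0; 0 0 0 0 0 0; 0 0 0 0 0 0; 0 0 0 0 0 0; 0 0 0 0 0 0; 0 0 0 0 0 0' 0.6
```

```text
clock: 3.28
tool_pos: [0.4841, -0.3145, 0.0043]
orientation: [-180.0, 0.1, 163.1]
force: [-0.1, 1.5, -0.0]
opening: 0.0875
gripper_force: 0.0
clock: 3.95
tool_pos: [0.4833, -0.3143, 0.0034]
orientation: [-180.0, 0.0, 163.1]
force: [-0.8, 1.8, 5.1]
opening: 0.061
gripper_force: 30.0
```

```bash
python3 -c "
from h import *
print(delta([.4833,-.3143,.19],163.1),delta([.568,-.04,.19],163.1))"
```

```text
[-3.000e-04 -1.000e-04 -6.221e-01 -0.000e+00  1.000e-04  0.000e+00] [-4.700e-03  9.569e-01 -6.222e-01 -0.000e+00  1.000e-04  0.000e+00]
```

```bash
python3 -m inch '0 0 -0.1 0 0 0; 0 0 -0.2 0 0 0; 0 0 -0.33 0 0 0; 0 0 -0.46 0 0 0; 0 0.08 -0.58 0 0 0; 0 0.2 -0.62 0 0 0; 0 0.33 -0.62 0 0 0; 0 0.46 -0.62 0 0 0; 0 0.59 -0.62 0 0 0; 0 0.72 -0.62 0 0 0'; python3 -m inch '0 0.13 0 0 0 0; 0 0.237 0 0 0 0; 0 0.237 0 0 0 0; 0 0.237 0 0 0 0; 0 0.237 0 0 0 0; 0 0.237 0 0 0 0';  cat > f.py <<'E'
from h import *
im=snapshot('wrist');P=camera_params("wrist");im=snapshot('wrist');o=get_obs();print(o['clock'],o['tool_pos'],o['orientation'],o['opening'],o['gripper_force'])
for n,z in dict(post_top=.097,lug_tops=.074,flange=.049).items():
    for r in landmark_of("wrist",n)[:2]: print(n,np.round(r['uv'],1),round(r['p'],2),at_z("wrist",r['uv'],z,P).round(4))
q=proj("wrist",[.487,-.0145,.074],P)[0];print(q)
save("w3",im)
u,v=np.clip(q,80,340).astype(int)
save("w3c",np.hstack([cv2.resize(im,(533,400)),cv2.resize(im[v-60:v+60,u-40:u+40],(267,400),interpolation=cv2.INTER_CUBIC)]))
E
python3 f.py
```

```text
clock: 4.78
tool_pos: [0.5456, -0.1058, 0.1887]
orientation: [180.0, -0.0, 163.1]
force: [0.5, 0.3, -2.2]
opening: 0.0611
gripper_force: 30.0
clock: 5.28
tool_pos: [0.566, -0.0403, 0.1886]
orientation: [-180.0, -0.1, 163.1]
force: [0.6, -0.5, -2.0]
opening: 0.0611
gripper_force: 30.0
5.3833 [ 0.56618736 -0.04056689  0.18890867] [-1.79988993e+02 -2.35087353e-02  1.63011899e+02] 0.061075186198036105 29.9995319545269
flange [136.1 252.5] 0.66 [ 0.5724 -0.1968  0.049 ]
[282.64926238 112.86493718]
```

View pics/w3c.png

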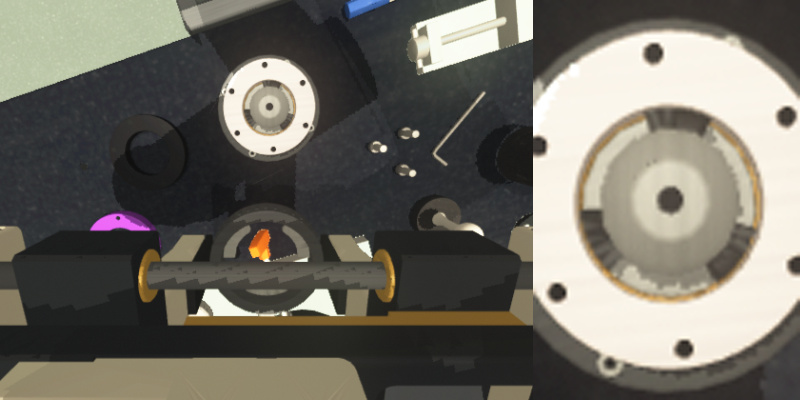

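```bash
cat > g.py <<'E'
from h import *
im=snapshot('wrist');P=camera_params("wrist");g=cv2.cvtColor(im,cv2.COLOR_RGB2GRAY).astype(np.float32)
# refine post centre: flange rim (white) outer circle z=.063 r=.042
w=((g>190)*255).astype(np.uint8);n,lab,st,ce=cv2.connectedComponentsWithStats(w)
k=lab[int(113-0),int(283+37)] if 0 else max(range(1,n),key=lambda i:st[i,4] if np.hypot(*(ce[i]-[283,113]))<25 else 0)
c=max(cv2.findContours((lab==k).astype(np.uint8),0,1)[0],key=len)[:,0].astype(float)
X=np.array([at_z("wrist",q,.063,P)[:2] for q in c])
s=np.linalg.lstsq(np.c_[2*X,np.ones(len(X))],(X**2).sum(1),rcond=None)[0]
print("flange centre",s[:2],np.sqrt(s[2]+s[0]**2+s[1]**2))
cx=s[:2]
th=np.arange(0,360,3)
for r in(.0190,.0205,.022):
    pts=np.c_[cx[0]+r*np.cos(np.radians(th)),cx[1]+r*np.sin(np.radians(th)),np.full(len(th),.074)]
    q=proj("wrist",pts,P).astype(np.float32)
    val=cv2.remap(g,q[None,:,0],q[None,:,1],cv2.INTER_LINEAR)[0]
    print(r,val.astype(int).tolist())
    for nm,sg in(("dark",-1),("bright",1)):
        z=(sg*(val-val.mean())*np.exp(-3j*np.radians(th))).sum(); print(nm,"centre mod 120:",np.degrees(-np.angle(z))/3%120,"frac dark",(val<110).mean()*120)
E
python3 g.py
```

```text
flange centre [ 0.4867773  -0.01473325] 0.04136242766047129
0.019 [133, 133, 132, 133, 132, 102, 73, 78, 85, 79, 77, 82, 81, 75, 83, 95, 92, 98, 89, 107, 186, 179, 164, 192, 196, 195, 196, 199, 199, 202, 201, 196, 200, 203, 201, 201, 202, 202, 204, 205, 202, 201, 187, 146, 142, 105, 75, 83, 86, 85, 85, 86, 84, 79, 87, 89, 83, 99, 95, 111, 203, 211, 210, 212, 211, 211, 210, 208, 207, 206, 206, 208, 209, 210, 208, 207, 207, 209, 210, 209, 210, 208, 207, 205, 206, 189, 104, 69, 69, 76, 80, 70, 72, 73, 77, 92, 96, 92, 103, 101, 114, 138, 158, 192, 198, 196, 193, 188, 181, 169, 145, 144, 138, 135, 134, 139, 145, 142, 134, 133]
dark centre mod 120: 34.03805019689242 frac dark 43.0
bright centre mod 120: 94.03805019689243 frac dark 43.0
0.0205 [143, 137, 145, 137, 138, 104, 72, 74, 79, 79, 79, 78, 78, 76, 85, 98, 89, 92, 100, 111, 182, 198, 197, 199, 196, 192, 189, 188, 193, 199, 196, 187, 183, 184, 179, 184, 189, 191, 183, 173, 167, 162, 169, 163, 136, 103, 74, 77, 78, 78, 79, 79, 79, 79, 90, 96, 81, 92, 98, 97, 136, 159, 141, 160, 160, 166, 176, 171, 161, 159, 160, 166, 173, 184, 185, 181
[... 307 characters left out ...]
c dark 43.0
0.022 [174, 170, 180, 160, 174, 127, 77, 73, 77, 78, 78, 76, 77, 79, 90, 99, 86, 91, 103, 93, 150, 168, 145, 144, 154, 160, 161, 168, 167, 161, 165, 162, 156, 145, 141, 143, 150, 155, 147, 146, 145, 142, 141, 141, 139, 111, 93, 87, 89, 85, 90, 95, 85, 93, 109, 114, 102, 109, 120, 111, 144, 145, 142, 145, 143, 146, 143, 142, 142, 141, 141, 140, 141, 142, 142, 139, 139, 140, 138, 139, 136, 130, 130, 137, 133, 123, 99, 95, 100, 123, 102, 90, 104, 103, 98, 113, 98, 95, 106, 99, 109, 163, 165, 161, 168, 164, 163, 173, 174, 169, 165, 163, 174, 171, 168, 173, 183, 173, 163, 172]
dark centre mod 120: 34.76141015363927 frac dark 38.0
bright centre mod 120: 94.76141015363926 frac dark 38.0
```

```bash
python3 -c "
from h import *
print(delta([.4859,-.0147,.128],182))
P=camera_params('wrist');im=snapshot('wrist');g=cv2.cvtColor(im,cv2.COLOR_RGB2GRAY);print(g[195:245,282].tolist())
o=get_obs();Rt=R.from_euler('xyz',o['orientation'],degrees=True);t=o['tool_pos']
for z in(.0034,-.0126): print(z,proj('wrist',[t+Rt.apply([x,0,z]) for x in(.030,.031,.0245,-.0009)],P))
"
```

```text
[ 0.2816  0.0029  0.2037  0.      0.     -0.1054]
[35, 36, 35, 30, 30, 31, 31, 31, 31, 33, 31, 31, 31, 30, 29, 31, 30, 33, 45, 54, 54, 54, 53, 55, 55, 59, 77, 92, 88, 86, 84, 84, 85, 85, 85, 78, 60, 58, 48, 46, 48, 48, 51, 51, 53, 51, 49, 62, 95, 74]
0.0034 [[281.31893751 208.3748327 ]
 [281.31963836 206.55222757]
 [281.31512245 218.29624616]
 [281.29833051 261.96518245]]
-0.0126 [[281.4849663  216.6535851 ]
 [281.48603106 214.65879503]
 [281.47917634 227.50088247]
 [281.45381366 275.01703079]]
```

```bash
python3 -m inch '0.1 0.001 0 0 0 -0.035; 0.2 0.002 0 0 0 -0.07; 0.285 0.003 0.1 0 0 -0.105; 0.285 0.003 0.2 0 0 -0.105; 0.285 0.003 0.2 0 0 -0.105; 0.285 0.003 0.2 0 0 -0.105; 0.285 0.003 0.2 0 0 -0.105; 0.285 0.003 0.2 0 0 -0.105'; python3 -m inch '0 0 0.02 0 0 0; 0 0 0.05 0 0 0; 0 0 0.08 0 0 0; 0 0 0.1 0 0 0; 0 0 0.12 0 0 0; 0 0 0.12 0 0 0; 0 0 0.12 0 0 0; 0 0 0.12 0 0 0'
```

```text
clock: 6.3
tool_pos: [0.4869, -0.0137, 0.1307]
orientation: [180.0, 0.1, -178.0]
force: [0.6, 0.4, -1.7]
opening: 0.061
gripper_force: 30.0
clock: 6.97
tool_pos: [0.4853, -0.0138, 0.0932]
orientation: [-180.0, 0.0, -178.0]
force: [-0.0, 0.3, -2.2]
opening: 0.0611
gripper_force: 30.0
```

```bash
python3 -m inch '0 0 0.004 0 0 0; 0 0 0.008 0 0 0; 0 0 0.012 0 0 0; 0 0 0.012 0 0 0; 0 0 0.012 0 0 0'; python3 -m inch '0 0 0.003 0 0 0; 0 0 0.006 0 0 0; 0 0 0.006 0 0 0; 0 0 0.006 0 0 0'
```

```text
clock: 7.38
tool_pos: [0.485, -0.0138, 0.0895]
orientation: [180.0, 0.0, -178.0]
force: [0.8, -0.5, -1.6]
opening: 0.0606
gripper_force: 30.0
clock: 7.72
tool_pos: [0.485, -0.0138, 0.0876]
orientation: [-180.0, -0.0, -178.0]
force: [1.0, 0.4, -2.8]
opening: 0.0608
gripper_force: 30.0
```

```bash
python3 -m inch '0 0 0.005 0 0 0; 0 0 0.01 0 0 0; 0 0 0.015 0 0 0; 0 0 0.015 0 0 0; 0 0 0.015 0 0 0'; python3 -m inch '0 0 0.005 0 0 0; 0 0 0.01 0 0 0; 0 0 0.015 0 0 0; 0 0 0.015 0 0 0; 0 0 0.015 0 0 0'
```

```text
clock: 8.13
tool_pos: [0.485, -0.0138, 0.083]
orientation: [-180.0, -0.0, -178.0]
force: [0.3, -0.6, -1.9]
opening: 0.0607
gripper_force: 30.0
clock: 8.55
tool_pos: [0.4851, -0.0138, 0.0786]
orientation: [-180.0, -0.0, -178.0]
force: [0.2, 0.3, -1.7]
opening: 0.0611
gripper_force: 30.0
```

```bash
python3 -m inch '0 0 0.002 0 0 0; 0 0 0.002 0 0 0; 0 0 0.002 0 0 0; 0 0 0.002 0 0 0; 0 0 0.002 0 0 0; 0 0 0.002 0 0 0' -1; python3 -m inch '0 0 -0.05 0 0 0; 0 0 -0.15 0 0 0; 0 0 -0.25 0 0 0; 0 0 -0.35 0 0 0; -0.1 0 -0.4 0 0 0; -0.2 0 -0.4 0 0 0; -0.2 0 -0.4 0 0 0; -0.2 0 -0.4 0 0 0; -0.2 0 -0.4 0 0 0'; cat > k.py <<'E'
from h import *
import sys
im=snapshot('wrist');P=camera_params("wrist");im=snapshot('wrist');o=get_obs();print(o['clock'],o['tool_pos'],o['orientation'])
for n in("lever_grip","ring_lip","clamp_ring"):
    for r in landmark_of("wrist",n)[:1]:
        for zu in(.063,.074):
            X=at_z("wrist",r['uv'],zu+dict(lever_grip=.03,ring_lip=.006,clamp_ring=0)[n],P); d=X[:2]-[.4868,-.0147]; print(n,np.round(r['uv']),round(r['p'],2),zu,X.round(4),"yaw",np.degrees(np.arctan2(d[1],d[0])).round(1),"r",np.hypot(*d).round(4))
save(sys.argv[1],im)
E
python3 k.py w4
```

```text
clock: 9.05
tool_pos: [0.4852, -0.0138, 0.0782]
orientation: [180.0, 0.0, -178.0]
force: [-0.2, -0.6, 0.6]
opening: 0.0869
gripper_force: 0.0
clock: 9.8
tool_pos: [0.5444, -0.0119, 0.1974]
orientation: [-180.0, -0.1, -178.0]
force: [-0.1, -0.9, 0.3]
opening: 0.0879
gripper_force: 0.0
9.9 [ 0.54414621 -0.01190165  0.19772011] [-1.79991888e+02 -5.40633742e-02 -1.78006788e+02]
lever_grip [279. 247.] 0.82 0.063 [ 0.5756 -0.0123  0.093 ] yaw 1.6 r 0.0888
lever_grip [279. 247.] 0.82 0.074 [ 0.5713 -0.0124  0.104 ] yaw 1.6 r 0.0845
```

View pics/w4.png

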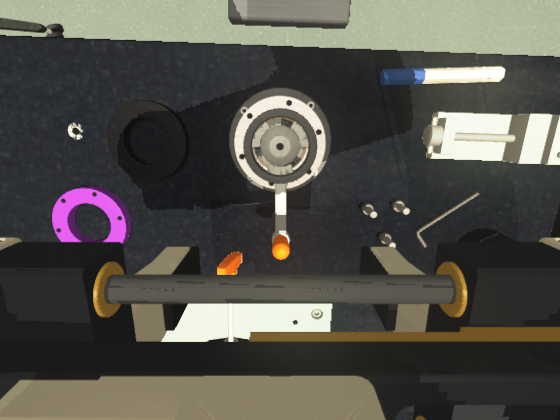

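```bash
python3 -c "
from h import *
print(delta([.571,-.0124,.135],-178),delta([.571,-.0124,.09],-178))"
```

```text
[-0.0882 -0.0052  0.2105 -0.      0.      0.    ] [-0.0882 -0.0052  0.3605 -0.      0.      0.    ]
```

```bash
python3 -m inch '-0.088 -0.005 0.08 0 0 0; -0.088 -0.005 0.16 0 0 0; -0.088 -0.005 0.2 0 0 0; -0.088 -0.005 0.2 0 0 0; -0.088 -0.005 0.2 0 0 0; -0.088 -0.005 0.2 0 0 0' 0.45;  python3 -m inch '0 0 0.03 0 0 0; 0 0 0.06 0 0 0; 0 0 0.1 0 0 0; 0 0 0.13 0 0 0; 0 0 0.155 0 0 0; 0 0 0.155 0 0 0; 0 0 0.155 0 0 0'; python3 -m inch '0 0 0 0 0 0; 0 0 0 0 0 0; 0 0 0 0 0 0' 0.57
```

```text
clock: 10.55
tool_pos: [0.572, -0.0122, 0.1392]
orientation: [-180.0, 0.1, -178.0]
force: [-0.1, -0.2, 0.8]
opening: 0.0532
gripper_force: 0.0
clock: 11.13
tool_pos: [0.5713, -0.0124, 0.0911]
orientation: [-180.0, -0.1, -178.0]
force: [-0.1, -0.5, 0.7]
opening: 0.0243
gripper_force: 0.0
clock: 11.38
tool_pos: [0.5718, -0.0122, 0.0921]
orientation: [180.0, 0.1, -178.0]
force: [-0.4, -0.8, -0.2]
opening: 0.019
gripper_force: 0.0
```

```bash
python3 -m inch '0.001 -0.02 0 0 0 0.022; 0.003 -0.039 0 0 0 0.044; 0.006 -0.059 0 0 0 0.067; 0.011 -0.078 0 0 0 0.089; 0.014 -0.087 0 0 0 0.1; 0.017 -0.096 0 0 0 0.111; 0.017 -0.096 0 0 0 0.111; 0.017 -0.096 0 0 0 0.111'; python3 -m inch '0 -0.01 0 0 0 0.011; 0.001 -0.02 0 0 0 0.022; 0.001 -0.02 0 0 0 0.022; 0.001 -0.02 0 0 0 0.022'; python3 k.py w5; python3 - <<'E'
import sys; sys.path.insert(0,'.')
E
```

```text
clock: 12.05
tool_pos: [0.5675, -0.0413, 0.0919]
orientation: [180.0, 0.0, 162.1]
force: [-0.3, -0.4, 0.5]
opening: 0.0187
gripper_force: 0.0
clock: 12.38
tool_pos: [0.5654, -0.0468, 0.0917]
orientation: [180.0, 0.0, 158.2]
force: [-0.5, -0.2, 0.0]
opening: 0.0189
gripper_force: 0.0
12.4833 [ 0.5653756  -0.04668087  0.09164652] [1.79994853e+02 8.77008344e-03 1.58150376e+02]
lever_grip [283. 262.] 0.68 0.063 [ 0.5645 -0.045   0.093 ] yaw -21.3 r 0.0834
lever_grip [283. 262.] 0.68 0.074 [ 0.5599 -0.0433  0.104 ] yaw -21.4 r 0.0785
```

View pics/w5.png

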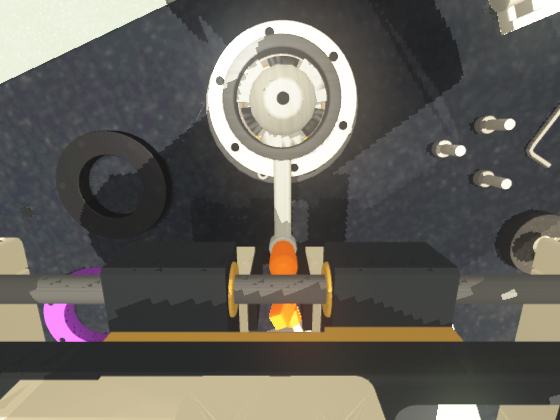

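```bash
python3 -c "
from h import *
P=camera_params('wrist');im=snapshot('wrist');g=cv2.cvtColor(im,cv2.COLOR_RGB2GRAY)
t=np.linspace(0,2*np.pi,200)
ov=im.copy()
for zu,c in((.063,(0,255,0)),(.074,(255,0,0))):
  q=proj('wrist',np.c_[.4868+.031*np.cos(t),-.0147+.031*np.sin(t),np.full(200,zu+.016)],P);print(zu,q.min(0),q.max(0))
  cv2.polylines(ov,[np.round(q*8).astype(np.int32)],True,c,1,cv2.LINE_AA,3)
save('w5o',ov[10:190,180:380],3)
"
```

```text
0.063 [221.54164542  33.18857307] [342.33010002 161.37686817]
0.074 [217.41644313  26.13707825] [346.77031137 163.65393432]
```

View pics/w5o.png

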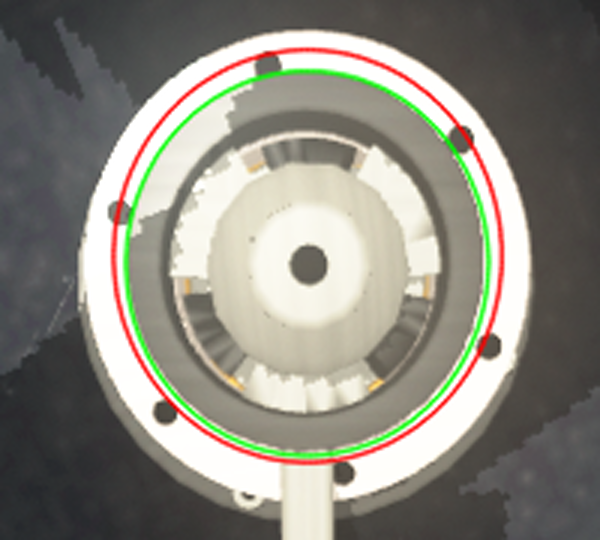

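```bash
python3 -m inch '0 0 0.014 0 0 0; 0 0 0.027 0 0 0; 0 0 0.027 0 0 0; 0.001 -0.025 0.027 0 0 0.028; 0.004 -0.049 0.027 0 0 0.056; 0.01 -0.073 0.027 0 0 0.083; 0.017 -0.096 0.027 0 0 0.111; 0.017 -0.096 0.027 0 0 0.111; 0.017 -0.096 0.027 0 0 0.111'; python3 -m inch '0.0005 -0.015 0 0 0 0.017; 0.002 -0.03 0 0 0 0.033; 0.004 -0.049 0 0 0 0.056; 0.004 -0.049 0 0 0 0.056; 0.004 -0.049 0 0 0 0.056'
```

```text
clock: 13.43
tool_pos: [0.5497, -0.0718, 0.0834]
orientation: [-180.0, -0.0, 138.2]
force: [0.2, -0.4, -0.1]
opening: 0.0188
gripper_force: 0.0
clock: 13.85
tool_pos: [0.5394, -0.0816, 0.0835]
orientation: [180.0, 0.0, 128.2]
force: [1.0, 0.4, -0.8]
opening: 0.0188
gripper_force: 0.5
```

```bash
python3 -m inch '0.0005 -0.015 0 0 0 0.017; 0.002 -0.03 0 0 0 0.033; 0.002 -0.03 0 0 0 0.033; 0.002 -0.03 0 0 0 0.033'; python3 -m inch '0.0005 -0.015 0 0 0 0.017; 0.001 -0.02 0 0 0 0.022; 0.001 -0.02 0 0 0 0.022; 0.001 -0.02 0 0 0 0.022'
```

```text
clock: 14.18
tool_pos: [0.5317, -0.0868, 0.0835]
orientation: [-180.0, 0.0, 122.3]
force: [0.4, 0.5, -0.4]
opening: 0.019
gripper_force: 0.3
clock: 14.52
tool_pos: [0.5266, -0.0897, 0.0835]
orientation: [180.0, 0.0, 118.2]
force: [0.8, 1.4, -1.4]
opening: 0.0185
gripper_force: 1.2
```

```bash
python3 -m inch '0.0005 -0.015 0 0 0 0.017; 0.001 -0.02 0 0 0 0.022; 0.001 -0.02 0 0 0 0.022; 0.001 -0.02 0 0 0 0.022'; python3 -m inch '0.0005 -0.015 0 0 0 0.017; 0.001 -0.02 0 0 0 0.022; 0.001 -0.02 0 0 0 0.022; 0.001 -0.02 0 0 0 0.022'
```

```text
clock: 14.85
tool_pos: [0.521, -0.0924, 0.0835]
orientation: [-180.0, 0.0, 114.3]
force: [1.5, 1.2, 0.7]
opening: 0.0188
gripper_force: 1.0
clock: 15.18
tool_pos: [0.5159, -0.0946, 0.0837]
orientation: [180.0, 0.0, 110.3]
force: [4.4, -0.5, -2.4]
opening: 0.0185
gripper_force: 2.1
```

```bash
python3 -m inch '0.0005 -0.01 0 0 0 0.011; 0.001 -0.02 0 0 0 0.022; 0.001 -0.02 0 0 0 0.022; 0.001 -0.02 0 0 0 0.022'; python3 -m inch '0.0005 -0.01 0 0 0 0.011; 0.0005 -0.015 0 0 0 0.017; 0.0005 -0.015 0 0 0 0.017; 0.0005 -0.015 0 0 0 0.017'
```

```text
clock: 15.52
tool_pos: [0.5134, -0.0977, 0.0843]
orientation: [179.6, -0.4, 106.5]
force: [8.5, 6.8, -3.2]
opening: 0.0192
gripper_force: 5.4
clock: 15.85
tool_pos: [0.5131, -0.1052, 0.085]
orientation: [179.2, -1.3, 104.1]
force: [15.3, 10.8, -2.8]
opening: 0.019
gripper_force: 7.9
```

```bash
python3 -m inch '0 0.01 0 0 0 -0.01; 0.002 0.02 0 0 0 -0.02; 0.002 0.028 0 0 0 -0.03; 0.002 0.028 0 0 0 -0.03; 0.002 0.028 0 0 0 -0.03'; cat > m.py <<'E'
from h import *
im=snapshot('wrist');P=camera_params("wrist");im=snapshot('wrist');o=get_obs();print(o['tool_pos'],o['force'])
hsv=cv2.cvtColor(im,cv2.COLOR_RGB2HSV)
t=np.linspace(0,2*np.pi,200);ov=im.copy()
for zu,c in((.061,(0,0,255)),(.063,(0,255,0))):
  q=proj('wrist',np.c_[.4868+.031*np.cos(t),-.0147+.031*np.sin(t),np.full(200,zu+.016)],P);print(zu,q.min(0),q.max(0))
  cv2.polylines(ov,[np.round(q*8).astype(np.int32)],True,c,1,cv2.LINE_AA,3)
for n in("lever_grip",):
    for r in landmark_of("wrist",n)[:2]:
        d=at_z("wrist",r['uv'],.091,P)[:2]-[.4868,-.0147];print(n,r['uv'],r['p'],np.degrees(np.arctan2(d[1],d[0])),np.hypot(*d))
u,v=np.clip(q.mean(0),100,320).astype(int);save("w6",ov[max(0,v-100):v+200,u-100:u+100],2)
E
python3 m.py
```

```text
clock: 16.27
tool_pos: [0.5166, -0.1043, 0.084]
orientation: [179.6, -1.2, 109.4]
force: [5.7, 1.6, 2.1]
opening: 0.0189
gripper_force: 3.0
[ 0.5166456  -0.10431919  0.08406607] [6.3827853  1.12674805 1.42921555]
0.061 [221.25634901   7.55368861] [346.72359871 142.63399677]
0.063 [220.5412385    5.85657706] [347.60574584 142.73282679]
lever_grip [284.8, 248.9] 0.67 -70.3633522647078 0.08427848760658019
```

View pics/w6.png

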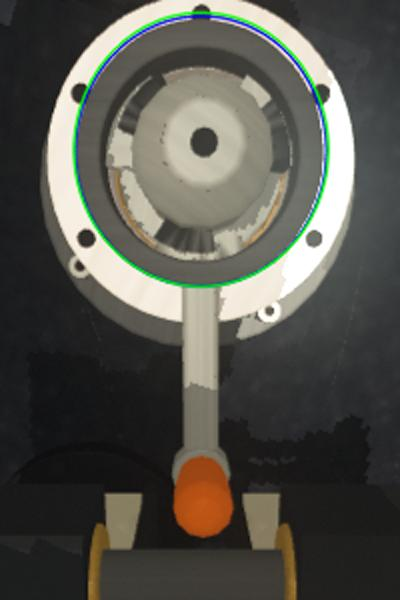

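```bash
python3 -m inch '0.01 0.01 0 0 0 0; 0.02 0.02 0 0 0 0; 0.02 0.02 0 0 0 0; 0.02 0.02 0 0 0 0'; python3 m.py; python3 -c "
from h import *
r=np.radians(-70.4);c=np.array([.4868,-.0147]);g=c+.084*np.array([np.cos(r),np.sin(r)]);print(delta([*g,.0835],109.6))"
```

```text
clock: 16.75
tool_pos: [0.5172, -0.0967, 0.0827]
orientation: [179.9, -1.3, 109.4]
force: [-0.2, -0.6, -0.5]
opening: 0.0185
gripper_force: 0.0
[ 0.51750124 -0.09689705  0.08283201] [ 0.18481962 -0.51286189  0.49715206]
0.061 [215.03746996  22.95718502] [340.08701885 156.13106077]
0.063 [214.2249677   21.46386851] [340.86185322 156.38580563]
lever_grip [281.7, 263.1] 0.96 -69.29967923609891 0.08483026768013568
[ 0.0128 -0.005  -0.0016  0.001  -0.0073 -0.0014]
```

```bash
python3 -c "
from plant import *;print(get_obs()['joint_pos'])"; python3 -m inch '0.012 -0.005 0 0.001 -0.007 0; 0.012 -0.005 0 0.001 -0.007 0; 0.012 -0.015 0 0.001 -0.007 0; 0.012 -0.025 0 0.001 -0.007 0; 0.012 -0.025 0 0.001 -0.007 0'; python3 -m inch '0 -0.01 0 0 0 0; 0 -0.015 0 0 0 0; 0 -0.015 0 0 0 0; 0 -0.015 0 0 0 0';
```

```text
[   9.72671907   15.15513094  -27.51177818   -1.79070387  -47.38498633
 -169.16831248]
clock: 17.32
tool_pos: [0.513, -0.0947, 0.084]
orientation: [179.5, -0.0, 109.4]
force: [7.9, 6.2, -5.1]
opening: 0.0188
gripper_force: 4.7
clock: 17.65
tool_pos: [0.5116, -0.0951, 0.0846]
orientation: [179.3, -0.0, 109.4]
force: [13.7, 10.0, -7.4]
opening: 0.019
gripper_force: 7.9
```

```bash
python3 -m inch '0 0.02 0 0 0 0; 0.002 0.034 0 0 0 0; 0.002 0.034 0 0 0 0; 0.002 0.034 0 0 0 0'; python3 -m inch '0 0 -0.05 0 0 0; 0 0 -0.1 0 0 0; 0 0 -0.15 0 0 0; 0 0 -0.15 0 0 0; 0 0 -0.15 0 0 0; 0 0 -0.15 0 0 0'; cat > n.py <<'E'
from h import *
im=snapshot('wrist');P=camera_params("wrist");im=snapshot('wrist');o=get_obs();print(o['tool_pos'],o['orientation'],o['force'])
for n in("lever_grip",):
    for r in landmark_of("wrist",n)[:2]:
        d=at_z("wrist",r['uv'],.091,P)[:2]-[.4868,-.0147];print(n,r['uv'],r['p'],np.degrees(np.arctan2(d[1],d[0])),np.hypot(*d))
t=np.linspace(0,2*np.pi,400);ov=im.copy()
for rad,h0,h1,c in((.031,.079,.077,(0,255,0)),(.042,.063,.061,(255,0,255))):
  q=proj('wrist',np.c_[.4868+rad*np.cos(t),-.0147+rad*np.sin(t),np.full(400,h1)],P);print(rad,q.min(0),q.max(0))
  cv2.polylines(ov,[np.round(q*8).astype(np.int32)],True,c,1,cv2.LINE_AA,3)
u,v=np.clip(q.mean(0),100,320).astype(int);save("w7",ov[max(0,v-75):v+75,u-100:u+100],4)
E
python3 n.py
```

```text
clock: 17.98
tool_pos: [0.5148, -0.0937, 0.0831]
orientation: [180.0, -0.0, 109.3]
force: [1.4, 0.6, 1.2]
opening: 0.019
gripper_force: 0.6
clock: 18.48
tool_pos: [0.5144, -0.0937, 0.1278]
orientation: [180.0, -0.1, 109.3]
force: [-0.7, 0.4, -0.4]
opening: 0.0187
gripper_force: 0.0
[ 0.51435654 -0.09372     0.12749575] [-1.79984479e+02 -5.57212833e-02  1.09320018e+02] [ 0.505489   -0.63097747 -0.3882845 ]
lever_grip [286.6, 237.2] 0.61 -68.1106605661534 0.08255124867506307
0.031 [231.84480237  52.51488735] [330.03758303 156.17335984]
0.042 [219.14038829  39.52104947] [342.59222787 169.75024873]
```

View pics/w7.png

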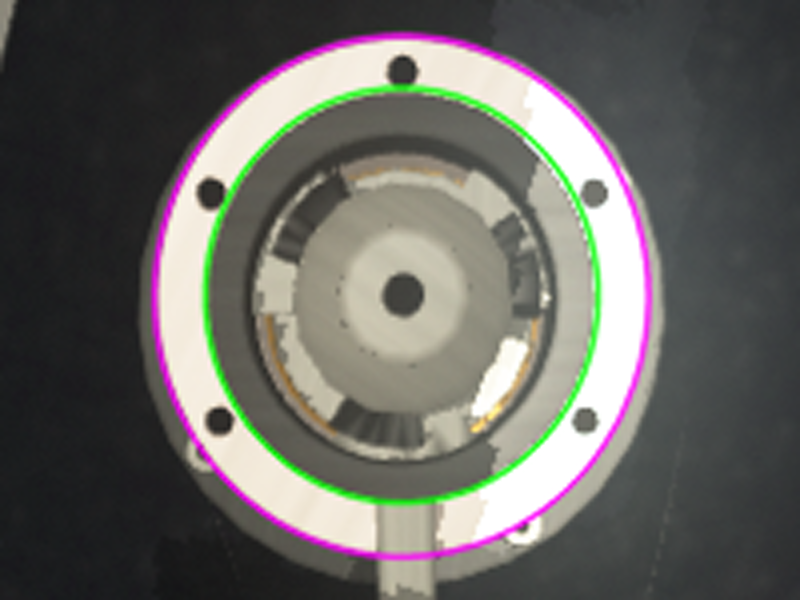

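```bash
python3 -m inch '0 0 -0.05 0 0 0; 0 0 -0.1 0 0 0; 0 0 -0.1 0 0 0; 0 0 -0.1 0 0 0; 0 0 -0.1 0 0 0' ; python3 -c "
from plant import *;print(close_job())"
```

```text
clock: 19.05
tool_pos: [0.5147, -0.0935, 0.1575]
orientation: [180.0, -0.1, 109.3]
force: [-0.7, -0.1, -0.2]
opening: 0.0188
gripper_force: 0.0
the job is handed in; nothing more can be done
None
```

The job is handed in at 19 s: the ring is on the post, dropped level onto the flange and turned clockwise about 48° to what the push force shows is the hard stop. In the last picture its outline fits the locked height (underside 61 mm). The gripper is clear of it, and no move went near the reference sphere.

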